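# Lock the sprung jaw of the deburring vice open on its stop pin

## Robot

A 6-joint arm with a two-finger parallel gripper is mounted at the origin on a cart in front of the work surface, level with it; the furniture and walls round the work are solid. World frame = base frame: x ahead of the robot, y to its left, z up, the work surface at z = 0. Lengths are in m, angles in rad, forces in N, time in s.
With the tool pointing down it reaches from about 0.25 to 0.775 m from the base axis. Payload 4 kg.
Tool frame: the origin (TCP) lies at the very end of the fingers, on their centre line; the grasp point (between the pads) lies 19 mm behind it (manip.tcp_to_grasp is the distance from the TCP to the grasp point, in m); z points along the fingers, y is the line along which they close (so a half turn about z gives the same grasp; the last joint's range is limited). The gripper opens to 94 mm and grips with 3 to 60 N. Pads are 16 mm wide; open, the fingers measure 119 mm over their backs; the gripper's body (75 mm by 177 mm) begins 78 mm behind the grasp point.
Start: joints at [-0.103, 0.087, 1.371, -0, 1.684, -0.103], TCP at [0.55, -0, 0.167] pointing down, gripper open.
Joint ranges: [-3.1, 3.1], [-0.76, 2.03], [0.27, 2.55], [-1.08, 4.22], [0.17, 2.65], [-2.57, 2.57]. Speed limits (rad/s): [2.79, 2.79, 3.14, 3.14, 3.14, 3.14].

## Interface

Orientations are given as a 3x3 rotation matrix whose columns are the frame's x, y, z axes.
In Python, from rig import manip, eyes gives the robot as it stands.
- The arm moves only by the tool move_arm, never from a script. Its argument "series" is one flat list of numbers, 7 for each row, row after row: the opening in per cent of the stroke, from 0 (shut) to 100 (fully open), then the shift along the tool's x, y, z in mm, then the turn, a rotation vector about the tool's x, y, z in degrees. In form: [grip, dx, dy, dz, rx, ry, rz, grip, dx, dy, dz, rx, ry, rz, ...]. A call has exactly 5 rows; each row shifts and turns the commanded pose from where the row before left it, along the tool's axes as they then stand; what a row does not reach is not made up. A row lasts 1/10 s, in which the tool goes at most 50 mm and 8.59 degrees, less where a joint would pass 70% of its speed; a pose out of reach is approached as far as the arm can. A call with a gripper value outside its range is refused whole. The fingers move at their own pace and stop on an object; "grip_force" is the grip in N (left out, the last holds). Time passes only in rows, so rows that do not move let the fingers close, or fill a call up. It gives the time, the measured TCP pose, the force, the opening and the grip force at its end, in the units of the state.
- manip.observe(): the state, without advancing time (a new reading comes with each control period).
- eyes.camera(name): name is "scene" or "side" or "wrist"; returns the picture (384x512x3 uint8, red, green, blue); there is no depth.
- eyes.camera_model(name): a dict with "camera_matrix" (3x3 intrinsics, pixels), "k1" (the pictures are not rectified: a ray, as slopes to the right and down, at radius r is drawn at 1 + k1 r^2 times it, then the intrinsics apply), "camera_from_world" (4x4, takes a point from world to camera coordinates). Camera axes: x right, y down, z forward; pixel columns grow to the right and rows downward; lengths in m; the calibration is good to about 2 mm. A picture is of the moment at which its call begins: read the wrist's pose just before it. camera_model takes no time and is no camera call; for the wrist camera it gives the pose at the moment of the call.
- manip.finish_job(): hands the job in; it is judged then, once.
Trained networks look in the newest picture that a camera, given by its name, has taken for a name from the list of things; names that differ only in an ending like _2 or _b are one class to them, and where a whole thing is asked for, a point or a joint stands for the part that bears it (a point fixed in the world has none). Each returns a list of dicts, best first, with "score" (0 to 1); they miss things now and then, are a little off and sometimes report something else, mostly with a low value. They report only what shows in the picture. A call takes as long as a camera call.
- eyes.find_in(camera, label): "point" ([x, y, z] in m, in the coordinates of the camera as it stood for that picture, good to about 4 mm: the middle of the surface that is visible of it).
- eyes.masks_of(camera, label): "region" (384x512 bool, what is visible of it).
- eyes.place_of(camera, label): "point" ([x, y, z] in m, in the coordinates of the camera as it stood for that picture, good to about 4 mm: a listed point, or the origin of a listed thing).
The state is a dict: "t": time; "joints": joint angles; "qvel": joint speeds; "joint_efforts": joint torques, N m; "tool_pos": TCP position; "orientation": TCP orientation; "ft_force": force on the tool from outside, world axes, zero at the start; "wrist_torque": the same for the moment, N m; "grip_width": finger opening in m; "gripper_force": force on a finger pad.
Only numpy, scipy, OpenCV 4.12 (cv2) and the standard library are available. Lean on these libraries where they do the work, as an engineer would, in place of code of your own. Each camera call takes 0.05 s, during which the arm holds its last target. There are 200 camera calls.

## Task

Get the little deburring vice ready for the next print: press the red stop pin all the way down, then push the orange sprung jaw back by its paddle as far as it goes and let it go, so that it springs back onto the stop pin and stays half open. Only push with the fingertips: do not grip the paddle, and leave the prints that stand beside the vice where they are.

Things in the scene. Friction and masses are not known exactly. Their poses are not given: they have to be found in the camera images.
- vice: deburring vice bolted to the bench; place and yaw vary. Aluminium base plate 210 x 90 x 12 mm, blue fixed jaw (top at 32 mm), steel rails, blue bridge (74 mm wide, top at 55 mm) that carries the red stop pin. Origin: centre of the base's underside, on the bench. x axis: the way the jaw is pushed open, from the fixed jaw toward the bridge; z up. Heights here are above the bench.
- paddle_face (a point): middle of the ribbed near face (vice -x side) of the jaw's orange paddle, the face to push; moves with the jaw. At home 36 mm on the -x side of the vice's origin, 52 mm high. Paddle: upright plate, 100 mm wide along the vice's y, 8 mm thick, 34 to 64 mm high. In front of it lie the jaw block and fixed jaw, tops at 34.5 and 32 mm: keep fingertips above 38 mm.
- jaw (a joint): opening of the sprung jaw along vice +x, m: 0 home, 0.040 end stop. Its spring pushes it home (3 N at home, 7 N at the stop; returns at 0.1 to 0.2 m/s). With the stop pin down, its tooth slides under the pin's sprung tip (1 to 2 N more), which snaps in behind at about 0.026; let go, the jaw then comes back only to 0.025. With the pin up it goes all the way home.
- paddle_back: black backing, 3 x 94 x 26 mm, on the bridge side of the paddle; fingers must not press on it. Its origin is the vice's origin when the jaw is at home, and moves with the jaw; the plate lies 25 to 28 mm on the -x side of that origin, 36 to 62 mm high.
- pin_top (a point): top of the stop pin's red domed cap (26 mm across, 10 mm high); 40 mm on the +x side of the vice's origin, 75 mm above the bench when up, 65 mm when pressed down. It moves with the pin.
- stop_pin (a joint): how far the stop pin is pressed down, m: 0 = up (inactive), 0.010 = fully down. A friction of about 4 N holds it wherever it is left; it does not spring back.
- print_critter: loose blue printed toy creature, 55 x 44 x 58 mm, beside the vice; origin at the centre of its underside
- bracket_black: loose black printed L bracket, 36 x 56 x 45 mm, beside the vice; origin at the centre of its underside
- gear_orange: loose orange printed gear, 53 mm across, 10 mm thick, lying beside the vice; origin at the centre of its underside

How it is judged:
By the outcome, as a careful person would: the job done as asked, in the order asked, and still so for the second after the job is handed in, with the robot touching nothing.
It also fails if it takes over 38 s, if anything falls off the work surface, if the arm or the gripper's body presses on something with over 40 N, if the wrist force passes 120 N, or if a joint passes its speed limit or range.

## Working session

There is one attempt and no reset: what is moved stays moved. The work goes in short steps, Python scripts to look and compute and a tool call to move; the robot and the scene stay as the last step left them, time stands still between calls to the robot, and variables do not carry over. Pictures are saved under pics/ and viewed, at most 10 in all, crops included, and the job is handed in when it is done.

Besides the shell and the picture viewer there is one more tool, called after "Emit:" as name(argument=value, ...) on one line, values as JSON. move_arm: Moves the arm, as the interface text tells. Its arguments: {"type":"object","properties":{"series":{"type":"array","items":{"type":"number"}},"grip_force":{"type":"number"}},"required":["series"]}

```bash
mkdir -p pics; cat > h.py <<'E'
import numpy as np, cv2
from rig import manip, eyes
def w(cam,p):
    T=np.linalg.inv(eyes.camera_model(cam)["camera_from_world"]); return (T@np.r_[p,1])[:3]
E
python3 - <<'E'
from h import *
ims=[]
for c in ["scene","side"]:
    im=eyes.camera(c); ims.append(im)
    for l in ["vice","paddle_face","pin_top","paddle_back","print_critter","bracket_black","gear_orange"]:
        print(c,l,[(np.round(w(c,d["point"]),4).tolist(),round(d["score"],2)) for d in eyes.place_of(c,l)[:2]])
cv2.imwrite("pics/a.png",cv2.resize(np.vstack(ims),None,fx=.78,fy=.78)[:,:,::-1])
s=manip.observe();print(s["t"],s["tool_pos"],s["orientation"],s["ft_force"])
E
```

```text
scene vice [([0.5164, 0.0849, -0.0003], 0.7)]
scene paddle_face []
scene pin_top [([0.5581, 0.0711, 0.0708], 0.58)]
scene paddle_back [([0.5201, 0.0842, 0.004], 0.46)]
scene print_critter [([0.5148, -0.0414, -0.0042], 0.72)]
scene bracket_black [([0.4255, -0.016, -0.0016], 0.64)]
scene gear_orange [([0.5226, 0.2201, -0.0021], 0.63)]
side vice [([0.521, 0.0849, -0.0013], 0.7)]
side paddle_face [([0.4895, 0.1032, 0.0536], 0.58)]
side pin_top [([0.5552, 0.072, 0.0762], 0.63)]
side paddle_back []
side print_critter [([0.5128, -0.0449, 0.0005], 0.87)]
side bracket_black [([0.4218, -0.0164, -0.0022], 0.51)]
side gear_orange [([0.5224, 0.2169, 0.0001], 0.69)]
0.8 [ 5.50057680e-01 -2.71034903e-05  1.66953609e-01] [[ 1.79352128e-05  9.99999980e-01  2.01105122e-04]
 [ 9.99999999e-01 -1.79262438e-05 -4.46004468e-05]
 [-4.45968408e-05  2.01105922e-04 -9.99999979e-01]] [-0.60801127 -0.06950335  0.36375723]
```

View pics/a.png

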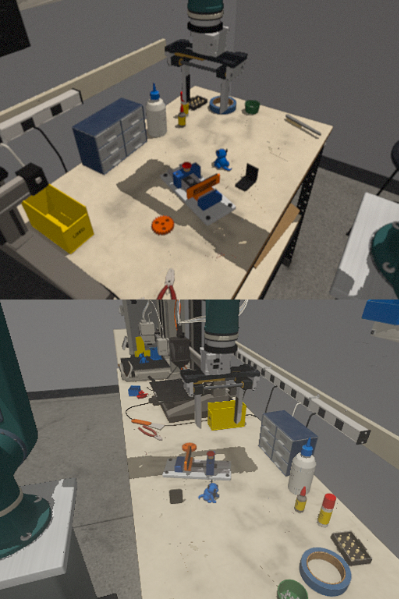

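The pictures show the vice in front of the arm, paddle facing the robot. Scene: vice at about (205,190) in the composite. Side: about (200,460). The critter and bracket are on the right of the vice and the gear on the left. Next I'll refine the yaw with a model overlay.

```bash
cat >> h.py <<'E'
def proj(cam,P,m=None):
    m=m or eyes.camera_model(cam); T=m["camera_from_world"]; c=np.atleast_2d(P)@T[:3,:3].T+T[:3,3]
    s=c[:,:2]/c[:,2:]; s=s*(1+m["k1"]*(s**2).sum(1,keepdims=True)); K=m["camera_matrix"]
    return s@K[:2,:2].T+K[:2,2]
def V(P,x,y,a):
    P=np.atleast_2d(np.asarray(P,float)); c,s=np.cos(a),np.sin(a)
    return np.c_[x+c*P[:,0]-s*P[:,1], y+s*P[:,0]+c*P[:,1], P[:,2]]
BASE=[[sx*.105,sy*.045,.012] for sx,sy in [(1,1),(1,-1),(-1,-1),(-1,1)]]
PAD=[[-.036,.05,.034],[-.036,-.05,.034],[-.036,-.05,.064],[-.036,.05,.064]]
def hull(m,x,y,a):
    out=np.zeros((384,512),np.uint8)
    return out
E
python3 - <<'E'
from h import *
ims=[]
p=(0.519,0.0849,np.radians(-23))
for c,(u0,v0) in [("scene",(0,0)),("side",(0,0))]:
    im=eyes.camera(c)[:,:,::-1].copy(); cv2.imwrite(f"pics/raw_{c}.png",im)
    u,v=proj(c,V([[0,0,.03]],*p))[0]; u,v=int(u)-60,int(v)-45
    S=6
    im=cv2.resize(im[v:v+90,u:u+120],None,fx=S,fy=S,interpolation=cv2.INTER_CUBIC)
    print(c,u,v)
    for P,col in [(BASE,(0,255,0)),(PAD,(255,0,255))]:
        q=((proj(c,V(P,*p))-[u,v]+.5)*S).astype(int); cv2.polylines(im,[q],True,col,1)
    q=((proj(c,V([[.04,0,.075]],*p))-[u,v]+.5)*S).astype(int)[0]; cv2.circle(im,tuple(map(int,q)),4,(255,255,0),1)
    cv2.imwrite(f"pics/o_{c}.png",im)
E
```

```text
scene 191 189
side 193 164
```

View pics/o_scene.png

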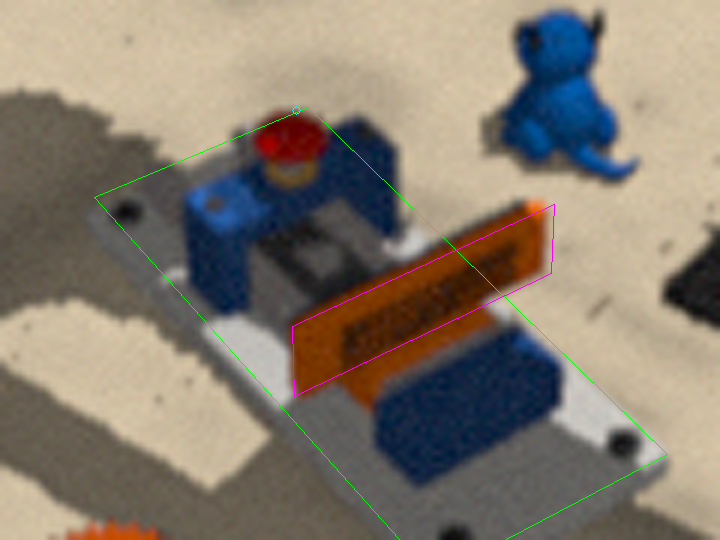

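View pics/o_side.png

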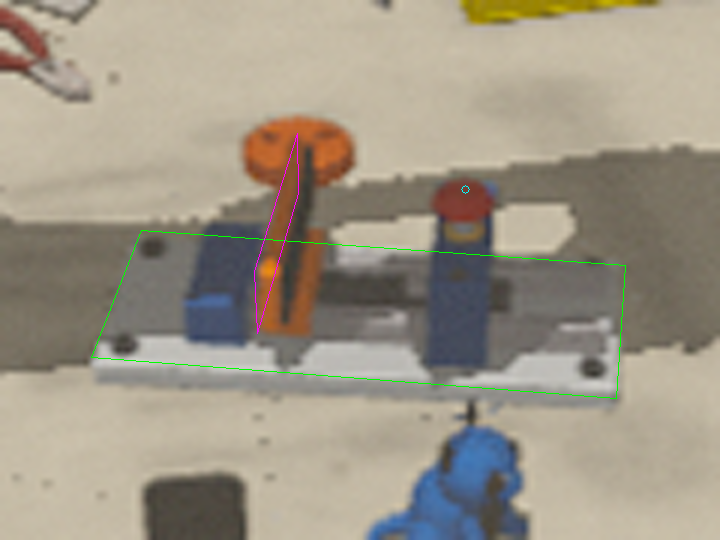

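The overlay matches the side view to within a pixel. The scene view is about 2 px high, which fits the calibration error. I'll fit both views to picked corners.

```bash
python3 - <<'E'
from h import *
from scipy.optimize import least_squares
PIN=[.04,0,.075]
obs=[("scene",(191,189),[(BASE[0],(90,213)),(BASE[2],(667,465)),(PIN,(291,126)),(PAD[3],(292,330)),(PAD[0],(296,402)),(PAD[2],(547,208))]),
("side",(193,164),[(BASE[0],(623,266)),(BASE[1],(617,398)),(BASE[2],(93,358)),(BASE[3],(141,231)),(PIN,(463,189)),(PAD[1],(262,331))])]
M={c:eyes.camera_model(c) for c in("scene","side")}
def r(p,cs):
    return np.concatenate([(proj(c,V([q[0] for q in l],*p),M[c])-(np.array([q[1] for q in l])/6-.5+o)).ravel() for c,o,l in obs if c in cs])
for cs in(["scene"],["side"],["scene","side"]):
    s=least_squares(lambda p:r(p,cs),[.519,.085,-.4]); p=s.x
    print(cs,p[:2].round(4),np.degrees(p[2]).round(2),np.sqrt(np.mean(s.fun**2)).round(2))
R=np.array(manip.observe()["orientation"])
T=manip.observe()["tool_pos"]
print("pin",V([PIN],*p),"toolmove to pin mm",R.T@(V([PIN],*p)[0]-T)*1000)
E
```

```text
['scene'] [0.5177 0.0889] -22.06 0.72
['side'] [0.5192 0.0852] -22.67 0.31
['scene', 'side'] [0.5187 0.0875] -22.28 0.72
pin [[0.5556825  0.07236399 0.075     ]] toolmove to pin mm [72.35870816  5.60673278 91.93017612]
```

Emit:
move_arm(series=[0,18,1.4,0,0,0,0,0,18,1.4,0,0,0,0,0,18,1.4,20,0,0,0,0,18,1.4,20,0,0,0,0,0,0,20,0,0,0], grip_force=20)

```text
t: 1.4
tool_pos: [0.5558, 0.0741, 0.1064]
orientation: [[-0.002, 1.0, 0.001], [1.0, 0.002, 0.001], [0.001, 0.001, -1.0]]
ft_force: [-0.1, 0.2, 0.0]
grip_width: 0.0576
gripper_force: 0.0
```

Emit:
move_arm(series=[0,0,0,0,0,0,-8.5,0,0,0,0,0,0,-8.5,0,0,0,0,0,0,-8.5,0,0,0,0,0,0,-8.5,0,0,0,0,0,0,-8.5])

```text
t: 1.9
tool_pos: [0.5556, 0.0721, 0.1069]
orientation: [[-0.68, 0.733, 0.0], [0.733, 0.68, 0.0], [-0.0, 0.0, -1.0]]
ft_force: [-0.2, 0.4, -0.6]
grip_width: 0.0174
gripper_force: 0.0
```

Emit:
move_arm(series=[0,0,0,0,0,0,-8.5,0,0,0,0,0,0,-8.5,0,0,0,0,0,0,-8.2,0,0,0,0,0,0,0,0,0,0,0,0,0,0])

```text
t: 2.4
tool_pos: [0.5556, 0.072, 0.1069]
orientation: [[-0.924, 0.382, 0.0], [0.382, 0.924, 0.0], [-0.0, 0.0, -1.0]]
ft_force: [0.0, 0.2, 0.1]
grip_width: 0.0006
gripper_force: 0.0
```

```bash
python3 - <<'E'
from h import *
s=manip.observe();R=np.array(s["orientation"]);print(s["t"],s["tool_pos"],R.round(3).tolist(),s["ft_force"],s["grip_width"])
im=eyes.camera("wrist");cv2.imwrite("pics/w1.png",im[:,:,::-1])
p=(.5187,.087,np.radians(-22.3))
for l in["pin_top","paddle_face","vice"]:
    print(l,[(w("wrist",d["point"]).round(4),d["score"]) for d in eyes.place_of("wrist",l)[:1]])
print(V([[.04,0,.075],[-.036,0,.052]],*p), np.degrees(np.arctan2(R[1,0],R[0,0])))
E
```

```text
2.4 [0.55564269 0.07198173 0.10689259] [[-0.924, 0.382, 0.0], [0.382, 0.924, 0.0], [-0.0, 0.0, -1.0]] [0.02507013 0.19393931 0.11076347] 0.000611724046881948
pin_top [(array([0.557 , 0.0739, 0.0713]), 0.83)]
paddle_face [(array([0.4773, 0.0987, 0.0516]), 0.62)]
vice []
[[0.55570839 0.07182175 0.075     ]
 [0.48539245 0.10066042 0.052     ]] 157.52821645502834
```

View pics/w1.png

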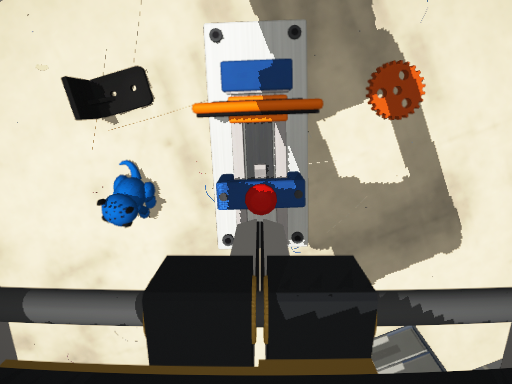

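The wrist view shows the base plate corners at (205,22), (305,20), (307,245) and (219,247). The paddle spans (193..322,105) and the red cap is at (261,199), just ahead of the closed fingers. I'll refine the fit with this picture.

```bash
python3 - <<'E'
from h import *
from scipy.optimize import least_squares
m=eyes.camera_model("wrist")
H=[[sx*.105,sy*.045,.012] for sx,sy in [(-1,-1),(-1,1)]]
def r(p): return np.r_[(proj("wrist",V(H+[[.04,0,.072]],*p),m)-np.array([[205,22],[305,20],[261,199]])).ravel()]
s=least_squares(r,[.519,.087,-.39]);p=s.x;print(p,np.degrees(p[2]),s.fun.round(1))
print("pin",V([[.04,0,.075]],*p),"tcp px",proj("wrist",np.array([manip.observe()["tool_pos"]]),m))
print("check corners/pad",proj("wrist",V(BASE+[[-.036,.05,.064],[-.036,-.05,.064]],*p),m).round())
E
```

```text
[ 0.51770065  0.08560761 -0.35840745] -20.535234128453702 [-1.9 -0.   2.4 -1.7 -0.4  1.8]
pin [[0.55515892 0.07157628 0.075     ]] tcp px [[261.5435794  214.59796305]]
check corners/pad [[308. 247.]
 [217. 250.]
 [203.  22.]
 [307.  18.]
 [324.  98.]
 [191. 102.]]
```

Emit:
move_arm(series=[0,0,0,20,0,0,0,0,0,0,8,0,0,0,0,0,0,4,0,0,0,0,0,0,4,0,0,0,0,0,0,3,0,0,0])

```text
t: 3.1
tool_pos: [0.5559, 0.072, 0.068]
orientation: [[-0.925, 0.38, 0.001], [0.38, 0.925, 0.0], [-0.001, 0.0, -1.0]]
ft_force: [0.1, -0.6, 0.4]
grip_width: 0.0003
gripper_force: 0.0
```

Emit:
move_arm(series=[0,0,0,1,0,0,0,0,0,0,1,0,0,0,0,0,0,1,0,0,0,0,0,0,0,0,0,0,0,0,0,0,0,0,0])

```text
t: 3.6
tool_pos: [0.5557, 0.072, 0.065]
orientation: [[-0.925, 0.379, 0.0], [0.379, 0.925, -0.0], [-0.0, 0.0, -1.0]]
ft_force: [-0.1, 0.6, -0.0]
grip_width: 0.0005
gripper_force: 0.0
```

Emit:
move_arm(series=[0,0,0,0.5,0,0,0,0,0,0,0.5,0,0,0,0,0,0,0.5,0,0,0,0,0,0,0.5,0,0,0,0,0,0,0,0,0,0])

```text
t: 4.1
tool_pos: [0.5555, 0.072, 0.0628]
orientation: [[-0.925, 0.379, -0.0], [0.379, 0.925, -0.0], [0.0, -0.0, -1.0]]
ft_force: [-0.3, 0.2, 0.7]
grip_width: 0.0003
gripper_force: 0.0
```

```bash
python3 - <<'E'
from h import *
im=eyes.camera("side");print([w("side",d["point"]) for d in eyes.place_of("side","pin_top")[:1]])
b=eyes.camera("scene");f=lambda i,u,v:cv2.resize(i[v:v+90,u:u+90],None,fx=4,fy=4,interpolation=cv2.INTER_CUBIC)
cv2.imwrite("pics/s1.png",np.hstack([f(im,215,130),f(b,190,160)])[:,:,::-1])
E
```

```text
[array([0.55795343, 0.07210137, 0.07383059])]
```

View pics/s1.png

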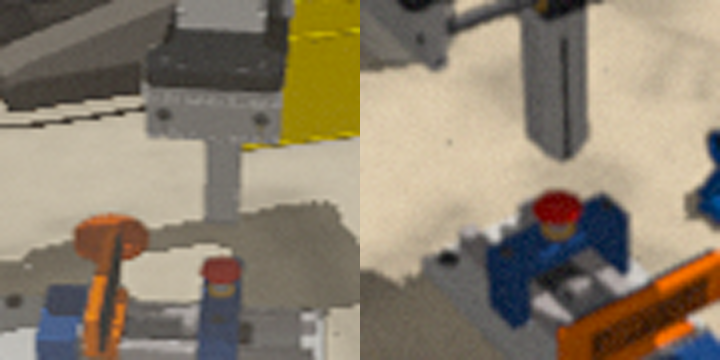

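Both views show the fingertip clearly above the cap (side tip at about (270,184), scene tip at about (241,199)), although the reported TCP is z=0.063. I'll triangulate the tip to check whether the reported TCP is off.

```bash
python3 - <<'E'
from h import *
from scipy.optimize import least_squares
M={c:eyes.camera_model(c) for c in("scene","side")}
def tri(a,b):
    s=least_squares(lambda p:np.r_[(proj("scene",p,M["scene"])-a).ravel(),(proj("side",p,M["side"])-b).ravel()],[.55,.07,.07]);return s.x.round(4),s.fun.round(1)
s=manip.observe();t=np.array(s["tool_pos"]);print(s["t"],t,s["joints"])
print("tcp px",proj("scene",t,M["scene"]),proj("side",t,M["side"]))
print("tip",tri((239.5,198),(270.5,184.5)))
print("pin",tri((556.5/4-90+190,195/4+160),(222/4+215,259/4+130)))
E
```

```text
4.25 [0.55561006 0.07199231 0.06288413] [ 2.76791127e-02  1.52843539e-01  1.50597425e+00 -3.12057904e-05
  1.48273108e+00 -1.15395534e+00]
tcp px [[239.35554546 212.32242877]] [[269.6334425  198.72228375]]
tip (array([0.5552, 0.0726, 0.101 ]), array([-0.6, -0.6, -0.8,  0.6]))
pin (array([0.5565, 0.0724, 0.0728]), array([-0.4, -0.3, -0.5,  0.4]))
```

```bash
python3 - <<'E'
from h import *
print(manip.tcp_to_grasp, [a for a in dir(manip) if a[0]!='_'])
M={c:eyes.camera_model(c) for c in("scene","side")}
a=cv2.imread("pics/raw_side.png");b=eyes.camera("side")[:,:,::-1].copy();
for s in(-.047,.047):
    for z in (.167,.205):
        q=proj("side",np.array([.55+s,0,z]),M["side"])[0];print(q);cv2.circle(a,tuple(int(v) for v in q),1,(0,0,255) if z<.2 else (0,255,0),-1)
for z,c in((.0629,(0,0,255)),(.101,(0,255,0))):
    q=proj("side",np.array([.5556,.072,z]),M["side"])[0];cv2.circle(b,tuple(int(v) for v in q),1,c,-1)
f=lambda i,u,v:cv2.resize(i[v:v+140,u:u+100],None,fx=4,fy=4,interpolation=cv2.INTER_NEAREST)
cv2.imwrite("pics/s2.png",np.hstack([f(a,230,90),f(b,220,90)]))
E
```

```text
0.0188 ['Unreachable', 'finish_job', 'observe', 'tcp_to_grasp']
[256.4918799  179.47819791]
[256.4627109  163.10370467]
[299.41505208 173.28506887]
[300.5988598  157.22938413]
```

View pics/s2.png

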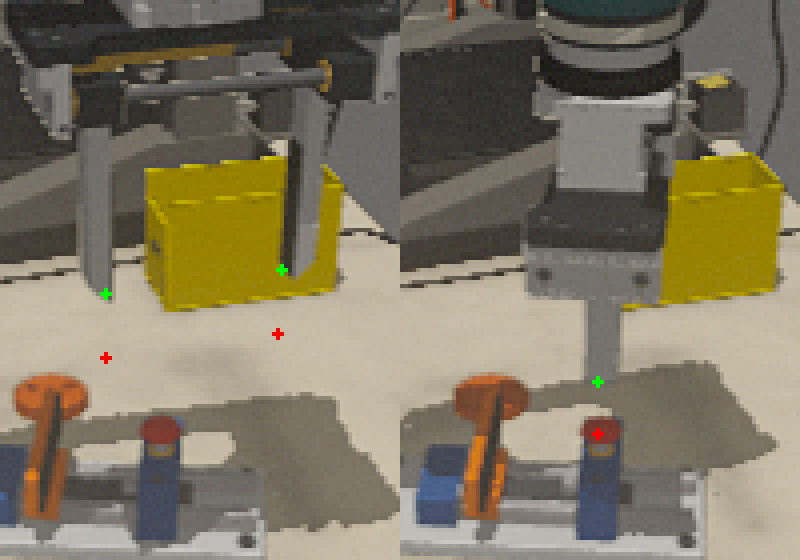

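The tip's real height is about 38 mm above the reported TCP in both the first and the latest picture, while x and y agree. The fingers are therefore effectively about 38 mm shorter than the model says. I'll allow for that and check contact by force.

Emit:
move_arm(series=[0,0,0,10,0,0,0,0,0,0,6,0,0,0,0,0,0,3,0,0,0,0,0,0,2,0,0,0,0,0,0,1,0,0,0])

```text
t: 4.8
tool_pos: [0.5555, 0.072, 0.0405]
orientation: [[-0.925, 0.379, -0.0], [0.379, 0.925, -0.0], [0.0, -0.0, -1.0]]
ft_force: [-0.2, 0.1, -0.5]
grip_width: 0.0007
gripper_force: 0.0
```

Emit:
move_arm(series=[0,0,0,1,0,0,0,0,0,0,1,0,0,0,0,0,0,1,0,0,0,0,0,0,1,0,0,0,0,0,0,1,0,0,0])

```text
t: 5.3
tool_pos: [0.5557, 0.072, 0.0359]
orientation: [[-0.925, 0.379, 0.0], [0.379, 0.925, 0.0], [-0.0, 0.0, -1.0]]
ft_force: [0.7, 0.7, -0.9]
grip_width: 0.0003
gripper_force: 0.0
```

Emit:
move_arm(series=[0,0,0,1,0,0,0,0,0,0,1,0,0,0,0,0,0,1,0,0,0,0,0,0,1,0,0,0,0,0,0,1,0,0,0])

```text
t: 5.8
tool_pos: [0.5558, 0.072, 0.0311]
orientation: [[-0.925, 0.379, 0.001], [0.379, 0.925, -0.0], [-0.001, 0.0, -1.0]]
ft_force: [-0.6, -0.2, 3.7]
grip_width: 0.0005
gripper_force: 1.8
```

Contact: 3.7 N matches the pin's friction. I'll keep pressing until the force shows the stop.

Emit:
move_arm(series=[0,0,0,1,0,0,0,0,0,0,1,0,0,0,0,0,0,1,0,0,0,0,0,0,1,0,0,0,0,0,0,1,0,0,0])

```text
t: 6.3
tool_pos: [0.5558, 0.072, 0.0262]
orientation: [[-0.925, 0.379, 0.001], [0.379, 0.925, -0.0], [-0.001, 0.0, -1.0]]
ft_force: [-2.8, -0.4, 7.7]
grip_width: 0.0006
gripper_force: 4.0
```

Emit:
move_arm(series=[0,0,0,0.5,0,0,0,0,0,0,0.5,0,0,0,0,0,0,0.5,0,0,0,0,0,0,0.5,0,0,0,0,0,0,0,0,0,0])

```text
t: 6.8
tool_pos: [0.556, 0.072, 0.026]
orientation: [[-0.925, 0.379, 0.001], [0.379, 0.925, -0.0], [-0.001, 0.0, -1.0]]
ft_force: [-4.1, -0.4, 11.6]
grip_width: 0.0005
gripper_force: 5.6
```

Emit:
move_arm(series=[0,0,0,0.7,0,0,0,0,0,0,0.7,0,0,0,0,0,0,0.7,0,0,0,0,0,0,0,0,0,0,0,0,0,0,0,0,0])

```text
t: 7.3
tool_pos: [0.5562, 0.072, 0.0258]
orientation: [[-0.925, 0.379, 0.002], [0.379, 0.925, -0.0], [-0.002, 0.001, -1.0]]
ft_force: [-7.0, -0.3, 18.0]
grip_width: 0.0004
gripper_force: 9.1
```

Emit:
move_arm(series=[0,0,0,-5,0,0,0,0,0,0,-10,0,0,0,0,0,0,-15,0,0,0,0,0,0,-10,0,0,0,0,0,0,0,0,0,0])

```text
t: 7.8
tool_pos: [0.5573, 0.072, 0.0641]
orientation: [[-0.925, 0.379, 0.004], [0.379, 0.925, 0.0], [-0.004, 0.002, -1.0]]
ft_force: [-0.6, -0.4, 0.3]
grip_width: 0.0008
gripper_force: 0.0
```

```bash
python3 - <<'E'
from h import *
s=manip.observe();R=np.array(s["orientation"]);t=np.array(s["tool_pos"])
for c in("side","scene","wrist"):
    b=eyes.camera(c);print(c,[(l,[w(c,d["point"]).round(4) for d in eyes.place_of(c,l)[:1]]) for l in("pin_top","paddle_face")])
    if c=="side": cv2.imwrite("pics/s3.png",cv2.resize(b[130:230,200:310],None,fx=5,fy=5,interpolation=cv2.INTER_CUBIC)[:,:,::-1])
p=(.5180,.0865,np.radians(-21.8))
tgt=V([[-.064,0,.044-.039]],*p)[0]
print(t,"move tool mm to pre-push",R.T@(tgt-t)*1000)
E
```

```text
side [('pin_top', [array([0.5578, 0.0727, 0.0661])]), ('paddle_face', [array([0.4893, 0.1028, 0.0525])])]
scene [('pin_top', [array([0.559 , 0.0729, 0.0598])]), ('paddle_face', [array([0.4866, 0.098 , 0.051 ])])]
wrist [('pin_top', [array([0.5562, 0.0722, 0.0612])]), ('paddle_face', [array([0.4821, 0.0978, 0.0527])])]
[0.55729848 0.07203219 0.06414113] move tool mm to pre-push [106.07946751  -2.19056623  58.71893017]
```

View pics/s3.png

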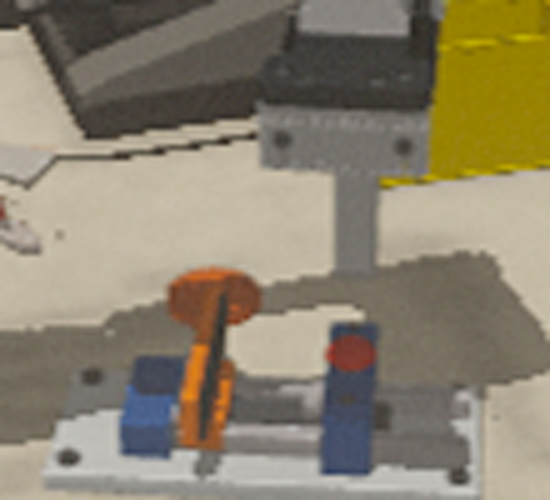

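The side view shows the red cap at (352,352), now flush on the bridge with its neck hidden, so the pin is down. Now I'll cross over the paddle and descend in front of it.

Emit:
move_arm(series=[0,27,-0.5,0,0,0,0,0,27,-0.5,0,0,0,0,0,27,-0.5,0,0,0,0,0,25,-0.5,0,0,0,0,0,0,0,0,0,0,0])

```text
t: 8.75
tool_pos: [0.4545, 0.1112, 0.0616]
orientation: [[-0.926, 0.378, -0.001], [0.378, 0.926, 0.0], [0.001, -0.0, -1.0]]
ft_force: [-0.3, -0.7, -0.0]
grip_width: 0.0006
gripper_force: 0.0
```

Emit:
move_arm(series=[0,0,0,20,0,0,0,0,0,0,20,0,0,0,0,0,0,10,0,0,0,0,0,0,6,0,0,0,0,0,0,0,0,0,0])

```text
t: 9.25
tool_pos: [0.4567, 0.1101, 0.0051]
orientation: [[-0.925, 0.38, -0.001], [0.38, 0.925, -0.0], [0.001, -0.001, -1.0]]
ft_force: [-0.2, -0.3, 0.5]
grip_width: 0.0003
gripper_force: 0.0
```

```bash
python3 - <<'E'
from h import *
b=eyes.camera("side");c=eyes.camera("scene")
f=lambda i,u,v:cv2.resize(i[v:v+100,u:u+80],None,fx=5,fy=5,interpolation=cv2.INTER_CUBIC)
cv2.imwrite("pics/s4.png",np.hstack([f(b,205,130),f(c,225,180)])[:,:,::-1])
E
```

```text
(no output)
```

View pics/s4.png

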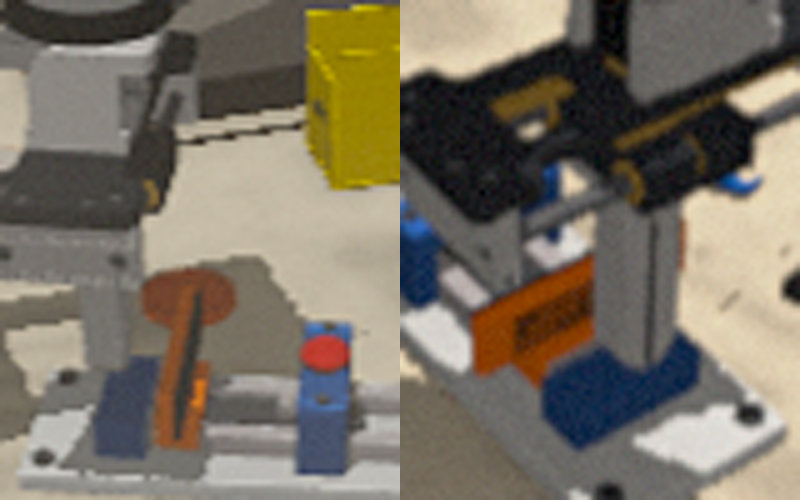

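The fingertips are in front of the paddle, centred and clear of the fixed jaw. Now I'll push along tool -x.

Emit:
move_arm(series=[0,-7,0,0,0,0,0,0,-6,0,0,0,0,0,0,-4,0,0,0,0,0,0,-4,0,0,0,0,0,0,-4,0,0,0,0,0])

```text
t: 9.85
tool_pos: [0.479, 0.1014, 0.0058]
orientation: [[-0.925, 0.379, -0.003], [0.379, 0.925, 0.001], [0.003, 0.0, -1.0]]
ft_force: [-5.0, 1.3, 3.4]
grip_width: 0.0008
gripper_force: 2.4
```

Emit:
move_arm(series=[0,-4,0,0,0,0,0,0,-4,0,0,0,0,0,0,-4,0,0,0,0,0,0,-4,0,0,0,0,0,0,-4,0,0,0,0,0])

```text
t: 10.35
tool_pos: [0.497, 0.0947, 0.0058]
orientation: [[-0.925, 0.379, -0.003], [0.379, 0.925, 0.003], [0.004, 0.001, -1.0]]
ft_force: [-3.5, 2.3, 1.6]
grip_width: 0.0002
gripper_force: 2.9
```

Emit:
move_arm(series=[0,-3,0,0,0,0,0,0,-3,0,0,0,0,0,0,-3,0,0,0,0,0,0,-2,0,0,0,0,0,0,-2,0,0,0,0,0])

```text
t: 10.85
tool_pos: [0.509, 0.0902, 0.0057]
orientation: [[-0.925, 0.379, -0.003], [0.379, 0.925, 0.003], [0.004, 0.002, -1.0]]
ft_force: [-6.7, 4.4, 4.3]
grip_width: 0.0006
gripper_force: 3.7
```

Emit:
move_arm(series=[0,-1.5,0,0,0,0,0,0,-1.5,0,0,0,0,0,0,-1,0,0,0,0,0,0,-1,0,0,0,0,0,0,-1,0,0,0,0,0])

```text
t: 11.35
tool_pos: [0.5129, 0.0888, 0.0057]
orientation: [[-0.926, 0.378, -0.007], [0.378, 0.926, 0.005], [0.008, 0.002, -1.0]]
ft_force: [-11.4, 6.9, 7.7]
grip_width: 0.0005
gripper_force: 6.3
```

Emit:
move_arm(series=[0,-0.7,0,0,0,0,0,0,-0.7,0,0,0,0,0,0,-0.7,0,0,0,0,0,0,0,0,0,0,0,0,0,0,0,0,0,0,0])

```text
t: 11.85
tool_pos: [0.5128, 0.0888, 0.0058]
orientation: [[-0.926, 0.378, -0.011], [0.378, 0.926, 0.006], [0.012, 0.001, -1.0]]
ft_force: [-13.8, 8.1, 10.6]
grip_width: 0.0
gripper_force: 8.0
```

End stop reached: position stalled with the force rising to 16 N. Now I'll let go quickly and lift.

Emit:
move_arm(series=[0,25,0,0,0,0,0,0,30,0,0,0,0,0,0,8,0,0,0,0,0,0,0,0,0,0,0,0,0,0,0,0,0,0,0])

```text
t: 12.35
tool_pos: [0.4611, 0.1088, 0.0062]
orientation: [[-0.925, 0.38, 0.002], [0.38, 0.925, -0.0], [-0.002, 0.0, -1.0]]
ft_force: [0.6, 0.4, 0.5]
grip_width: 0.0002
gripper_force: 0.0
```

Emit:
move_arm(series=[0,0,0,-20,0,0,0,0,0,0,-30,0,0,0,0,0,0,-30,0,0,0,0,0,0,-20,0,0,0,0,0,0,0,0,0,0])

```text
t: 12.85
tool_pos: [0.4636, 0.1089, 0.1096]
orientation: [[-0.925, 0.38, 0.009], [0.38, 0.925, 0.0], [-0.008, 0.004, -1.0]]
ft_force: [0.7, -0.1, -0.6]
grip_width: 0.0002
gripper_force: 0.0
```

```bash
python3 - <<'E'
from h import *
p=(.518,.0865,np.radians(-22))
print("expect latched",V([[-.011,0,.052]],*p))
for c in("side","scene"):
    b=eyes.camera(c);print(c,[(l,[w(c,d["point"]).round(4) for d in eyes.place_of(c,l)[:1]]) for l in("pin_top","paddle_face","print_critter","bracket_black","gear_orange")])
    if c=="side": S=b
    else: cv2.imwrite("pics/s5.png",cv2.resize(np.hstack([S[140:240,190:310],b[175:275,190:310]]),None,fx=3,fy=3,interpolation=cv2.INTER_CUBIC)[:,:,::-1])
E
```

```text
expect latched [[0.50780098 0.09062067 0.052     ]]
side [('pin_top', [array([0.5578, 0.0751, 0.065 ])]), ('paddle_face', [array([0.5111, 0.0909, 0.05  ])]), ('print_critter', [array([ 0.5115, -0.0433, -0.0028])]), ('bracket_black', [array([ 0.4268, -0.0181, -0.0006])]), ('gear_orange', [array([0.5198, 0.22  , 0.    ])])]
scene [('pin_top', [array([0.558 , 0.0698, 0.0599])]), ('paddle_face', [array([0.5084, 0.0918, 0.0527])]), ('print_critter', [array([ 0.5155, -0.0409, -0.0012])]), ('bracket_black', [array([ 0.4232, -0.0168, -0.0047])]), ('gear_orange', [array([ 0.5242,  0.2192, -0.0048])])]
```

View pics/s5.png

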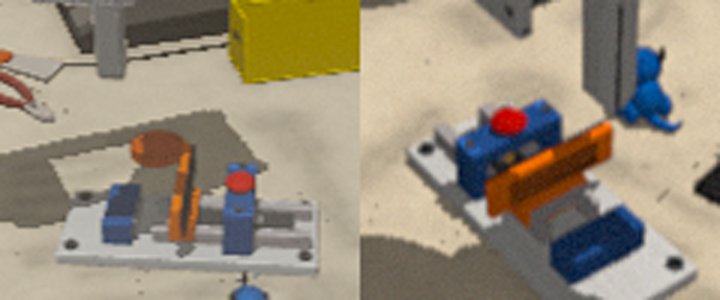

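The jaw is resting half open at the expected latched position (paddle at side pixel (185,195)). The pin is down, the prints haven't moved and the arm is clear.

```bash
python3 -c "
from h import *
print(manip.finish_job())"
```

```text
the job is handed in; nothing more can be done
None
```

The job is handed in: the stop pin is pressed fully down, and the jaw was pushed to its end stop, let go and sprang back to rest half open on the pin, with the prints left where they stood and about 13 s of the 38 s used.

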